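# Seat the condiment carrier on the breakfast tray

### The job

Pick up the round steel condiment carrier by its handle and mount it on the wooden tray: press it down under the three spring catches and turn it until its grooves drop over the three steel balls, so that the springs hold it level and fully home. Be gentle, feeling your way rather than forcing it, then let go and leave the other tableware alone.

Things in the scene. Friction and masses are not known exactly. Their poses are not given: they have to be found in the camera images.
- carrier: Round steel condiment carrier, about 0.45 kg, loose, standing on the table, handle up. Disc 140 mm across, top at 14 mm; lower edge bevelled 45 degrees (130 mm across at 7 mm height, 140 mm at 12 mm). Origin: centre of the flat underside, z up. Underneath are 3 radial V grooves, along its own +x and at 120 and 240 degrees; any groove fits any ball. On top, 3 round marks lie between them (60, 180, 300 degrees).
- carrier_handle (a point): Middle of the carrier's handle, 52 mm above its underside: an upright dark wooden block on the carrier's axis, 36 mm along the carrier's x, 16 mm along its y, reaching from 14 to 76 mm above the underside. Take it across the 16 mm. Axes as the carrier's.
- carrier_groove (a point): Point on the carrier's underside at the middle of the groove that runs along the carrier's +x, 50 mm from the axis. Each groove is a straight radial V of 90 degrees, 15 mm wide at its mouth in the flat underside, open at its outer end.
- tray: Round light wooden tray, 260 mm across, 12 mm thick, fixed; origin at the centre of its underside (table height), z up. On it, a dark steel disc with 3 steel balls, and 3 sprung catches around. Carrier's underside over the origin: riding on the ball tops 29 mm; fully home, a groove over each ball, 24.4 mm. Carrier and tray must not press on each other with more than 40 N in all.
- tray_balls (a point): Tray's axis at the height of the ball tops (29 mm); axes as the tray's. The 3 polished balls (14 mm diameter) lie on a 50 mm radius: nominally along +x and 120 and 240 degrees from it, but their disc was left turned by an unknown angle, up to 0.65 rad either way, which this pose does not show. It stays stiffly as it is. A groove starts to drop over its ball within about 0.15 rad.
- tray_catch (a point): Centre of the nose of one of three equal catches, at 60 (this one), 180 and 300 degrees from the tray's +x, 74 mm from its axis, 48 mm up: a polished steel ball of 22 mm that slides outward up to 9 mm against a spring (1.5 N at rest, 0.15 N more per mm), on a wooden block 58 mm high. The carrier's rim snaps past the noses from above; they then press on its upper edge, drawing it down.
- tray_entry (a point): Point on the tray's axis where the carrier's underside is when its bevelled rim first meets the three catch noses from above, 48 mm over the table. From there it takes a push of roughly 5 to 15 N; the rim is past the noses once the underside is below about 34 mm.
- butter_bell: Lidded white porcelain butter bell, 112 mm across, 106 mm high; origin at the centre of its underside. Leave it alone.
- sugar_shaker: Blue glass sugar shaker with a steel top, 72 mm across, 118 mm high; origin at the centre of its underside. Leave it alone.
- egg_cup: Stainless steel egg cup with an egg, 48 mm across, 79 mm high; origin at the centre of its underside. Leave it alone.
- pepper_mill: Dark wooden pepper mill with a steel head and top button, 56 mm across, 144 mm high; origin at the centre of its underside. Leave it alone.
There are look-alikes about, which are no part of the job. What is shaped like the carrier but orange or turquoise is not meant.

How it is judged:
By the outcome, as a careful person would: the job done as asked, in the order asked, and still so for the second after the job is handed in, with the robot touching nothing.
It also fails if it takes over 64 s, if anything falls off the work surface, if the arm or the gripper's body presses on something with over 40 N, if the wrist force passes 120 N, or if a joint passes its speed limit or range.

### The arm

A 7-joint arm with a two-finger parallel gripper is mounted at the origin on the work surface. World frame = base frame: x ahead of the robot, y to its left, z up, the work surface at z = 0. Lengths are in mm, angles in rad, forces in N, time in s.
With the tool pointing down it reaches from about 425 to 1025 mm from the base axis. Payload 3.6 kg.
Tool frame: the origin (TCP) lies on the centre line of the jaws, within the pads' length; the fingertips stand 17 mm ahead of it and the grasp point (between the pads) lies 2 mm behind it; z points along the fingers, x is the direction in which the jaws open and shut, and the axes are right-handed (so a half turn about z gives the same grasp; the last joint's range is limited). The gripper opens to 85 mm and grips with 20 to 120 N. Pads are 22 mm wide; open, the fingers measure 114 mm over their backs; the gripper's body (76 mm by 85 mm) begins 54 mm behind the grasp point. The pads swing forward as they close: fully open they stand 13 mm farther back than shut.
Start: joints at [1.179, 0.591, 0.048, 1.609, -0.033, 0.943, -0.034], TCP at [213.423, -692.878, 248.302] pointing down, gripper open.
Joint ranges: [-2.69, 2.69], [-0.47, 2.24], [-1.27, 1.36], [0.19, 2.51], [-1.53, 4.68], [0.08, 2.07], [-3.09, 3.09]. Speed limits (rad/s): [2.57, 2.57, 3.14, 3.14, 3.14, 3.14, 3.14].

### API

Orientations are given as a unit quaternion [w, x, y, z].
In Python, from rig import r, vision gives the robot as it stands.
- The arm moves only by the tool servo_tool, never from a script. Its arguments are lists of equal length, an entry for each row: "rotation": the turn, a rotation vector about the world's x, y, z in units of 6 degrees (1.0 is 6 degrees), a list of three; "xyz": the shift along the world's x, y, z in units of 30 mm (1.0 is 30 mm), a list of three; "gripper": the finger opening in mm, from 0 to 85.4. A call has 1 to 20 rows; each row is the pose to reach, as a shift and turn from the pose commanded when the call began; what a row does not reach only later rows make up. A row lasts 1/12 s, in which the tool goes at most 41.7 mm and 7.16 degrees, less where a joint would pass 70% of its speed; a pose out of reach is approached as far as the arm can. A call with a gripper value outside its range is refused whole. The fingers move at their own pace and stop on an object; "force" is the grip in N (left out, the last holds). Time passes only in rows, so rows that repeat a pose let the fingers close. It gives the time, the measured TCP pose, the force and the opening at its end, in the units of the state.
- r.sense(): the state, without advancing time (a new reading comes with each control period).
- vision.read_camera(name): name is "side" or "top" or "wrist"; returns the picture (480x640x3 uint8, red, green, blue); there is no depth.
- vision.camera_params(name): a dict with "intrinsics" (3x3 intrinsics, pixels), "k1" (the pictures are not rectified: a ray, as slopes to the right and down, at radius r is drawn at 1 + k1 r^2 times it, then the intrinsics apply), "R" (3x3) and "t" (3): a world point X has camera coordinates R X + t; the wrist camera has in their place "hand_eye" (4x4, takes a point from camera to tool coordinates, whose origin is the TCP and whose axes are the tool frame's). Camera axes: x right, y down, z forward; pixel columns grow to the right and rows downward; lengths in mm; the calibration is good to about 2 mm. A picture is of the moment at which its call begins: read the wrist's pose just before it. camera_params takes no time and is no camera call.
- r.job_done(): hands the job in, once; it reports no verdict.
The state is a dict: "time_s": time; "qpos": joint angles; "joint_vel": joint speeds; "tau": joint torques, N m; "eef_pos": TCP position; "orientation": TCP orientation; "ft_force": force on the tool from outside, world axes, zero at the start; "moment": the same for the moment, N m; "finger_gap": opening from 0.0 (shut) to 1.0 (fully open).
Only numpy, scipy, OpenCV 4.12 (cv2) and the standard library are available. Lean on these libraries where they do the work, as an engineer would, in place of code of your own. Each camera call takes 0.05 s, during which the arm holds its last target. There are 200 camera calls.

## Working session

There is one attempt and no reset: what is moved stays moved. The work goes in short steps, Python scripts to look and compute and a tool call to move; the robot and the scene stay as the last step left them, time stands still between calls to the robot, and variables do not carry over. Pictures are saved under pics/ and viewed, about 8 in all and at most 12, crops included, and the job is handed in when it is done.

Besides the shell and the picture viewer there is one more tool, called after ">>>" by a JSON object that holds its "fn" and its "kwargs". servo_tool: Moves the arm, as the interface text tells. Its arguments: {"type":"object","properties":{"rotation":{"type":"array"},"xyz":{"type":"array"},"gripper":{"type":"array"},"force":{"type":"number"}},"required":["rotation","xyz","gripper"]}

```bash
mkdir -p pics
cat > h.py <<'E'
import numpy as np, cv2
from scipy.spatial.transform import Rotation as Ro
from rig import r, vision
def cam(n):
    p=vision.camera_params(n); K=np.array(p["intrinsics"])
    if n=="wrist":
        s=r.sense(); q=s["orientation"]; T=np.eye(4); T[:3,:3]=Ro.from_quat([q[1],q[2],q[3],q[0]]).as_matrix(); T[:3,3]=s["eef_pos"]
        W=T@np.array(p["hand_eye"]); R=W[:3,:3].T; t=-R@W[:3,3]
    else: R=np.array(p["R"]);t=np.array(p["t"])
    return K,p["k1"],R,t
def ray(c,uv):
    K,k1,R,t=c; d=np.array([k1,0,0,0],float)
    x=cv2.undistortPoints(np.array(uv,float).reshape(-1,1,2),K,d).reshape(-1,2)
    return -R.T@t, np.c_[x,np.ones(len(x))]@R
def onz(c,uv,z):
    o,d=ray(c,uv); return o+d*((z-o[2])/d[:,2])[:,None]
def proj(c,X):
    K,k1,R,t=c; return cv2.projectPoints(np.array(X,float).reshape(-1,1,3),cv2.Rodrigues(R)[0],t,K,np.array([k1,0,0,0],float))[0].reshape(-1,2)
def snap(n,f):
    c=cam(n); im=np.array(vision.read_camera(n))[:,:,::-1].copy(); cv2.imwrite(f"pics/{f}.png",im); return c,im
E
python3 - <<'E'
from h import *
for n in ("side","top"):
    c,im=snap(n,n+"0"); print(n,c[0].round(1).tolist(),c[1],(-c[2].T@c[3]).round())
print(r.sense())
E
```

```text
side [[528.7, 0.0, 317.7], [0.0, 528.7, 243.3], [0.0, 0.0, 1.0]] -0.006661428441222918 [ 401. -724.  909.]
top [[477.1, 0.0, 320.2], [0.0, 477.1, 229.9], [0.0, 0.0, 1.0]] -0.06388138431463257 [414.  45. 906.]
{'time_s': 0.1, 'qpos': array([ 1.17848141,  0.59204097,  0.04829868,  1.60971645, -0.03330854,
        0.94271945, -0.03372269]), 'joint_vel': array([ 0.00057377, -0.00350117,  0.00104153, -0.00393286,  0.00127085,
        0.00249853,  0.00033828]), 'tau': array([ 6.10729519e-03, -5.49992466e+01,  1.55309781e+00, -1.98822320e+01,
        9.53242154e-03,  3.80655751e-03, -1.41189588e-05]), 'eef_pos': array([ 213.23192848, -692.17023748,  247.23687617]), 'orientation': array([-5.73762718e-04,  8.04500025e-01, -5.93951706e-01, -8.67064183e-04]), 'ft_force': array([ 0.34178245, -0.33681499, -0.65008138]), 'moment': array([0.0068667 , 0.00901733, 0.0576164 ]), 'finger_gap': 1.0002358502672537}
```

View pics/top0.png

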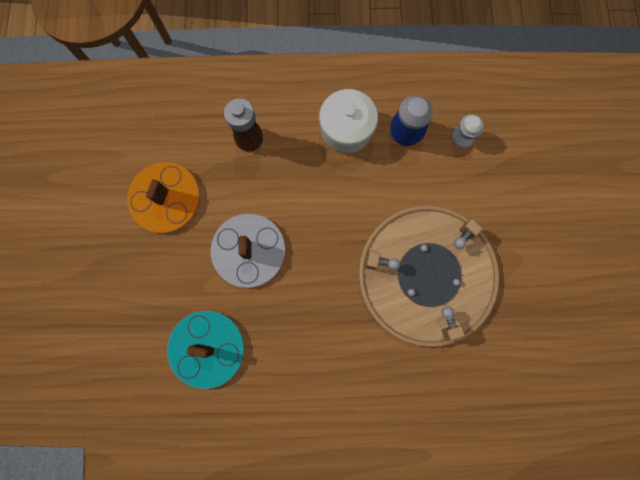

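View pics/side0.png

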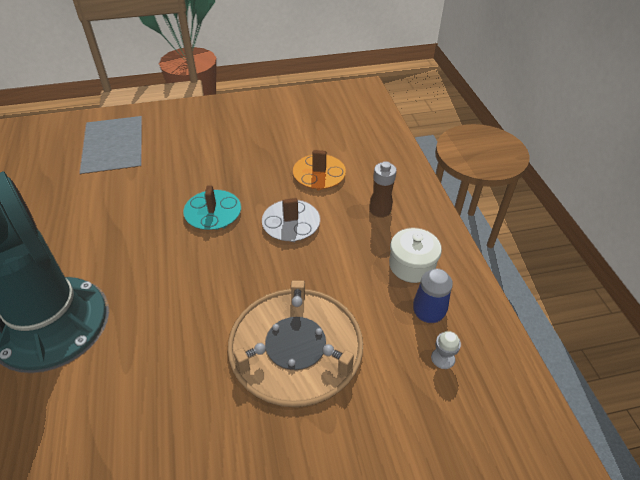

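The top view shows three candidates: a grey steel carrier at (248,250), an orange look-alike at (163,198) and a turquoise one at (206,349). By the description I choose the grey one. The tray is at (430,275), with balls near (424,248), (456,282) and (411,293).

Run:
```python
from h import *
c=cam("top"); im=cv2.imread("pics/top0.png"); hsv=cv2.cvtColor(im,cv2.COLOR_BGR2HSV)
m=((hsv[...,1]<60)&(hsv[...,2]>90)).astype(np.uint8); roi=np.zeros_like(m); roi[200:300,198:300]=1; m=cv2.morphologyEx(m*roi,cv2.MORPH_CLOSE,np.ones((9,9)))
k=max(cv2.findContours(m,0,2)[0],key=cv2.contourArea)
P=onz(c,cv2.convexHull(k).reshape(-1,2),14); (x,y),rad=cv2.minEnclosingCircle(P[:,:2].astype(np.float32)); print("carrier",x,y,rad)
marks=[(228,239),(267,238),(247,272)]; M=onz(c,marks,14); 
for p in M: d=p[:2]-[x,y]; print("mark",p.round(),np.hypot(*d),np.degrees(np.arctan2(d[1],d[0])))
m=((hsv[...,2]<75)&(hsv[...,1]<110)).astype(np.uint8); roi[:]=0; roi[235:312,390:470]=1
k=max(cv2.findContours(m*roi,0,2)[0],key=cv2.contourArea); 
P=onz(c,cv2.convexHull(k).reshape(-1,2),15);print("disc",cv2.minEnclosingCircle(P[:,:2].astype(np.float32)))
for z,L in ((22,[(424,248),(456,282),(411,293)]),(48,[(394,265),(460,243),(447,313)])): print(onz(c,L,z).round(1).tolist())
k=cv2.resize(im[195:390,120:300],None,fx=3,fy=3,interpolation=2); t=cv2.resize(im[200:350,355:505],None,fx=3.9,fy=3.9,interpolation=2)[:585]
o=np.zeros((585,540+260,3),np.uint8); cv2.imwrite("pics/crop1.png",cv2.resize(np.hstack([cv2.resize(k,(400,433)),cv2.resize(t,(400,433))]),None,fx=1,fy=1))
```

```text
carrier 534.82421875 177.74169921875 70.6781005859375
mark [556. 214.  14.] 42.49648537386109 59.826262619281934
mark [557. 140.  14.] 43.23276759148186 -59.719234181327174
mark [493. 178.  14.] 41.92881120541418 179.56198734996173
disc ((482.1099853515625, -163.29876708984375), 59.545860290527344)
[[530.3, -154.7, 22.0], [465.3, -211.0, 22.0], [447.1, -125.8, 22.0]]
[[497.1, -92.5, 48.0], [534.7, -215.7, 48.0], [409.0, -183.6, 48.0]]
```

View pics/crop1.png

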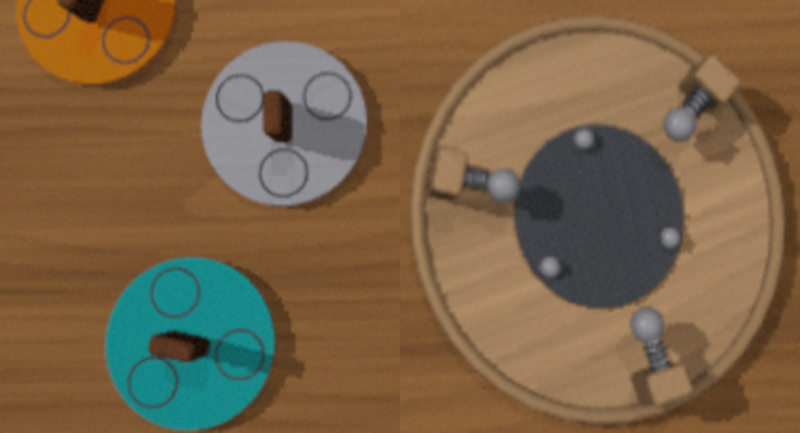

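The close crop confirms the grey carrier, with handle and marks showing a yaw of about 0. The tray has its balls at about 11° (mod 120) and its axis near (481,-164). Moving above the carrier.

>>> {"fn": "servo_tool", "kwargs": {"rotation": [[0, 0, -0.2], [0, 0, -0.4], [0, 0, -0.6], [0, 0, -0.8], [0, 0, -1], [0, 0, -1.2], [0, 0, -1.4], [0, 0, -1.6], [0, 0, -1.8], [0, 0, -2], [0, 0, -2.2], [0, 0, -2.4], [0, 0, -2.6], [0, 0, -2.85], [0, 0, -2.85], [0, 0, -2.85], [0, 0, -2.85], [0, 0, -2.85], [0, 0, -2.85], [0, 0, -2.85]], "xyz": [[0.8, 0.9, 0], [1.6, 1.8, 0], [2.4, 2.7, 0], [3.2, 3.6, 0], [4.0, 4.5, 0], [4.8, 5.4, 0], [5.6, 6.3, 0], [6.4, 7.2, 0], [7.2, 8.1, 0], [8.0, 9.0, 0], [8.8, 10, 0], [9.6, 11, 0], [10.2, 12, 0], [10.4, 13.2, 0], [10.5, 14.4, 0], [10.6, 15.6, 0], [10.7, 16.8, 0], [10.7, 18, 0], [10.7, 19.2, 0], [10.7, 20.4, 0]], "gripper": [85, 85, 85, 85, 85, 85, 85, 85, 85, 85, 85, 85, 85, 85, 85, 85, 85, 85, 85, 60]}}

```text
time_s: 1.77
eef_pos: [533.9, -79.1, 248.1]
orientation: [0.0, 0.707, -0.707, -0.0]
ft_force: [-0.3, 0.4, 0.7]
finger_gap: 0.876
```

>>> {"fn": "servo_tool", "kwargs": {"rotation": [[0, 0, 0], [0, 0, 0], [0, 0, 0], [0, 0, 0], [0, 0, 0], [0, 0, 0], [0, 0, 0], [0, 0, 0], [0, 0, 0], [0, 0, 0], [0, 0, 0]], "xyz": [[0, 1, 0], [0, 2, 0], [0, 3, 0], [0, 4, 0], [0, 5, 0], [0, 6, 0], [0, 7, 0], [0, 8, 0], [0, 8.6, 0], [0, 8.6, 0], [0, 8.6, 0]], "gripper": [60, 60, 60, 60, 60, 60, 60, 60, 60, 60, 60]}}

```text
time_s: 2.68
eef_pos: [533.9, 178.1, 247.9]
orientation: [0.0, 0.708, -0.706, -0.0]
ft_force: [0.2, -0.9, 0.6]
finger_gap: 0.703
```

Run:
```python
from h import *
c,im=snap("wrist","w1"); print(proj(c,[[535,178,14],[535,178,76],[605,178,14]]).round(), -c[2].T@c[3])
```

```text
[[323. 199.]
 [323. 215.]
 [324. 121.]] [608.40721265 178.8559992  373.18998624]
```

View pics/w1.png

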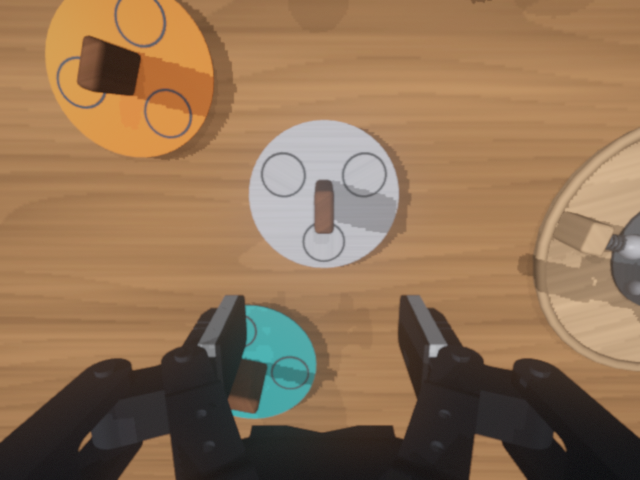

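Wrist view: the grey disc centre is at (324,194) and the handle's top face is at about (324,213), upright in the image. The jaws straddle that column.

Run:
```python
from h import *
c=cam("wrist"); im=cv2.imread("pics/w1.png"); hsv=cv2.cvtColor(im,cv2.COLOR_BGR2HSV)
m=((hsv[...,1]<60)&(hsv[...,2]>90)).astype(np.uint8); roi=np.zeros_like(m); roi[110:280,235:405]=1
k=max(cv2.findContours(m*roi,0,2)[0],key=cv2.contourArea)
P=onz(c,cv2.convexHull(k).reshape(-1,2),13)[:,:2].astype(np.float32); print(cv2.minEnclosingCircle(P), cv2.fitEllipse(P))
m=((hsv[...,0]<20)&(hsv[...,1]>60)&(hsv[...,2]>75)).astype(np.uint8); roi[:]=0; roi[170:245,305:342]=1
k=max(cv2.findContours(m*roi,0,2)[0],key=cv2.contourArea); b=cv2.minAreaRect(k); print(b); B=onz(c,cv2.boxPoints(b),76); print(B.round(1).tolist(),B.mean(0))
for p in onz(c,[(283,175),(364,175),(324,242)],14): print(p)
```

```text
((536.2869873046875, 175.56961059570312), 70.79759216308594) ((536.146728515625, 175.6115264892578), (140.92701721191406, 141.25808715820312), 6.538569450378418)
((323.5, 211.5), (41.0, 17.0), 90.0)
[[554.1, 182.5, 76.0], [554.1, 169.3, 76.0], [521.2, 169.0, 76.0], [521.1, 182.6, 76.0]] [537.63296846 175.85293627  76.        ]
[557.55594571 213.01712131  14.        ]
[557.68160206 138.41673627  14.        ]
[492.78810852 175.04651984  14.        ]
```

>>> {"fn": "servo_tool", "kwargs": {"rotation": [[0, 0, 0], [0, 0, 0], [0, 0, 0], [0, 0, 0], [0, 0, 0], [0, 0, 0], [0, 0, 0], [0, 0, 0], [0, 0, 0], [0, 0, 0], [0, 0, 0], [0, 0, 0], [0, 0, 0], [0, 0, 0], [0, 0, 0], [0, 0, 0], [0, 0, 0], [0, 0, 0], [0, 0, 0]], "xyz": [[0.09, -0.08, -0.8], [0.09, -0.08, -1.6], [0.09, -0.08, -2.4], [0.09, -0.08, -3.2], [0.09, -0.08, -4], [0.09, -0.08, -4.7], [0.09, -0.08, -5.3], [0.09, -0.08, -5.8], [0.09, -0.08, -6.2], [0.09, -0.08, -6.5], [0.09, -0.08, -6.6], [0.09, -0.08, -6.6], [0.09, -0.08, -6.6], [0.09, -0.08, -6.6], [0.09, -0.08, -6.6], [0.09, -0.08, -6.6], [0.09, -0.08, -6.6], [0.09, -0.08, -6.6], [0.09, -0.08, -6.6]], "gripper": [60, 60, 60, 60, 60, 60, 60, 60, 60, 60, 60, 60, 10, 10, 10, 10, 10, 10, 10], "force": 50}}

```text
time_s: 4.32
eef_pos: [537.8, 175.4, 51.2]
orientation: [-0.001, 0.707, -0.707, 0.0]
ft_force: [-1.3, 1.3, 6.2]
finger_gap: 0.18
```

>>> {"fn": "servo_tool", "kwargs": {"rotation": [[0, 0, 0], [0, 0, 0], [0, 0, 0], [0, 0, 0], [0, 0, 0], [0, 0, 0], [0, 0, 0], [0, 0, 0], [0, 0, 0], [0, 0, 0], [0, 0, 0], [0, 0, 0], [0, 0, 0], [0, 0, 0], [0, 0, 0], [0, 0, 0], [0, 0, 0], [0, 0, 0], [0, 0, 0]], "xyz": [[0, 0, 0], [0, 0, 0.1], [0, 0, 0.3], [0, 0, 0.7], [0, 0, 1.3], [0, -0.2, 1.9], [0, -0.5, 2.5], [-0.1, -0.9, 3.1], [-0.3, -1.4, 3.7], [-0.5, -1.9, 4.3], [-0.8, -2.4, 4.9], [-1.1, -2.9, 5.4], [-1.4, -3.4, 5.8], [-1.6, -3.9, 6], [-1.8, -4.3, 6], [-1.8, -4.6, 6], [-1.8, -4.7, 6], [-1.8, -4.7, 6], [-1.8, -4.7, 6]], "gripper": [10, 10, 10, 10, 10, 10, 10, 10, 10, 10, 10, 10, 10, 10, 10, 10, 10, 10, 10], "force": 70}}

```text
time_s: 5.9
eef_pos: [483.5, 34.3, 229.9]
orientation: [-0.0, 0.707, -0.707, -0.0]
ft_force: [-0.4, -0.1, -5.2]
finger_gap: 0.179
```

Run:
```python
from h import *
c,im=snap("wrist","w2"); print(proj(c,[[481,-164,29],[482,33,14+180]]).round()); s=r.sense(); print(s['ft_force'],s['eef_pos'],s['finger_gap'])
```

```text
[[556. 211.]
 [327. 293.]]
[-0.4628002  -0.54325102 -5.90566253] [483.51089188  34.66675361 229.89171429] 0.17719238382987085
```

View pics/w2.png

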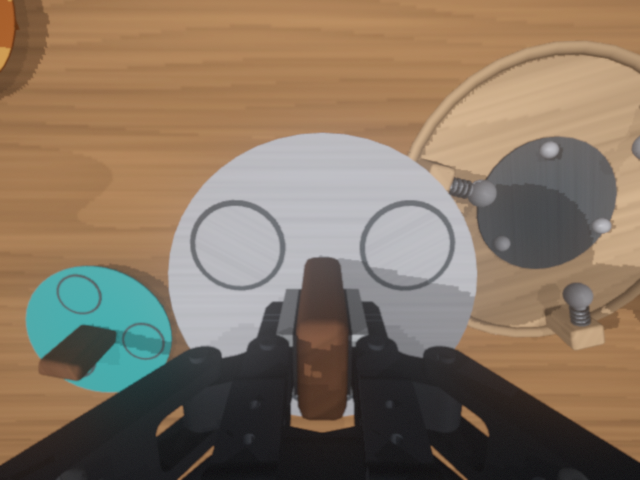

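Carrier held level and straight. The tray shows on the right, with balls at about (551,150), (602,227) and (503,244), and catch noses at (483,193) and (578,295).

Run:
```python
from h import *
c=cam("wrist"); im=cv2.imread("pics/w2.png"); s=r.sense()
b=onz(c,[(551,150),(602,227),(503,244)],22)[:,:2]
# circumcentre of the three balls
A=2*(b[1:]-b[0]); cc=np.linalg.solve(A,(b[1:]**2).sum(1)-(b[0]**2).sum()); print("balls",b.round(1).tolist(),"mean",b.mean(0),"circ",cc,np.hypot(*(b-cc).T))
d=b-b.mean(0); print("ang",np.degrees(np.arctan2(d[:,1],d[:,0]))%120)
print("noses",onz(c,[(483,193),(578,295)],48).round(1).tolist())
hsv=cv2.cvtColor(im,cv2.COLOR_BGR2HSV); m=((hsv[...,1]<40)&(hsv[...,2]>90)).astype(np.uint8); roi=np.zeros_like(m); roi[125:330,160:480]=1
for u in (549,600,502): pass
# dark disc contour
md=((hsv[...,2]<85)&(hsv[...,1]<90)).astype(np.uint8); ro=np.zeros_like(m); ro[130:275,476:622]=1
k=max(cv2.findContours(md*ro,0,2)[0],key=cv2.contourArea); P=onz(c,cv2.convexHull(k).reshape(-1,2),15)[:,:2].astype(np.float32); print("disc",cv2.minEnclosingCircle(P))
zu=s['eef_pos'][2]-50
M=onz(c,[(238,245),(407,245)],zu+14)[:,:2]; print("marks",M-s['eef_pos'][:2], "span",np.hypot(*(M[0]-M[1])),"yaw",np.degrees(np.arctan2(*(M[0]-M[1])))[()] )
k=max(cv2.findContours(m*roi,0,2)[0],key=cv2.contourArea); p=k.reshape(-1,2); p=p[p[:,1]<250]
P=onz(c,p,zu+13)[:,:2]; x=np.linalg.lstsq(np.c_[2*P,np.ones(len(P))],(P**2).sum(1),rcond=None)[0]; print("carrier-tcp",x[:2]-s['eef_pos'][:2],np.sqrt(x[2]+x[0]**2+x[1]**2))
```

```text
balls [[531.9, -154.8], [465.5, -210.8], [449.4, -126.7]] mean [ 482.25983878 -164.07196942] circ [ 482.76534241 -163.88956335] [49.94866477 49.94866477 49.94866477]
ang [10.62480176 10.23129214 11.30226054]
noses [[500.5, -92.3, 48.0], [412.1, -184.1, 48.0]]
disc ((471.3816223144531, -163.0170440673828), 51.664276123046875)
marks [[ 21.04906587  37.449755  ]
 [ 21.29607263 -36.31465325]] span 73.76482182020322 yaw -0.19185935676874916
carrier-tcp [-1.21901884  0.60662943] 69.61337067008851
```

>>> {"fn": "servo_tool", "kwargs": {"rotation": [[0, 0, 0], [0, 0, 0], [0, 0, 0], [0, 0, 0], [0, 0, 0], [0, 0, 0], [0, 0, 0], [0, 0, 0], [0, 0, 0], [0, 0, 0], [0, 0, 0], [0, 0, 0], [0, 0, 0], [0, 0, 0], [0, 0, 0], [0, 0, 0], [0, 0, 0], [0, 0, 0], [0, 0, 0], [0, 0, 0]], "xyz": [[0, -0.2, 0], [0, -0.6, 0], [0, -1.2, 0], [0, -1.9, 0], [0, -2.6, 0], [0, -3.3, 0], [0, -4, 0], [0, -4.7, 0], [-0.03, -5.4, -0.3], [-0.03, -5.9, -0.7], [-0.03, -6.3, -1.2], [-0.03, -6.5, -1.7], [-0.03, -6.63, -2.2], [-0.03, -6.63, -2.7], [-0.03, -6.63, -3.2], [-0.03, -6.63, -3.6], [-0.03, -6.63, -3.9], [-0.03, -6.63, -4.0], [-0.03, -6.63, -4.0], [-0.03, -6.63, -4.0]], "gripper": [10, 10, 10, 10, 10, 10, 10, 10, 10, 10, 10, 10, 10, 10, 10, 10, 10, 10, 10, 10]}}

```text
time_s: 7.62
eef_pos: [482.7, -165.2, 110.5]
orientation: [-0.0, 0.707, -0.707, 0.0]
ft_force: [0.7, 1.1, -4.9]
finger_gap: 0.177
```

Run:
```python
from h import *
for n in ("top","side"): snap(n,n+"2")
s=r.sense(); print(s['ft_force'],s['moment'],s['eef_pos'])
a=cv2.imread("pics/top2.png")[190:360,345:515]; b=cv2.imread("pics/side2.png")[230:420,210:400]
cv2.imwrite("pics/c2.png",np.hstack([cv2.resize(a,(400,400),interpolation=2),cv2.resize(b,(400,400),interpolation=2)]))
```

```text
[-0.16864035 -0.1154479  -4.43216229] [0.01737355 0.02587118 0.01741405] [ 482.95450715 -165.30376637  110.98457166]
```

View pics/c2.png

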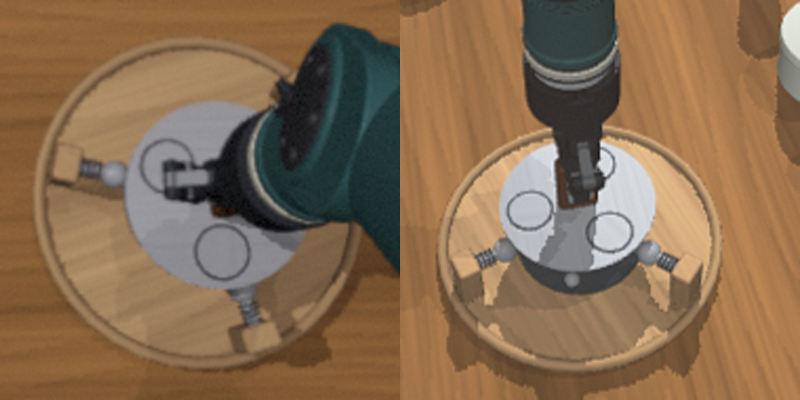

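Well centred above the tray. Descending in small steps to feel for the catches.

>>> {"fn": "servo_tool", "kwargs": {"rotation": [[0, 0, 0], [0, 0, 0], [0, 0, 0], [0, 0, 0], [0, 0, 0], [0, 0, 0], [0, 0, 0], [0, 0, 0], [0, 0, 0]], "xyz": [[0, 0.02, -0.08], [0, 0.02, -0.16], [0, 0.02, -0.24], [0, 0.02, -0.32], [0, 0.02, -0.38], [0, 0.02, -0.42], [0, 0.02, -0.46], [0, 0.02, -0.5], [0, 0.02, -0.5]], "gripper": [10, 10, 10, 10, 10, 10, 10, 10, 10]}}

```text
time_s: 8.47
eef_pos: [483.2, -165.1, 95.7]
orientation: [-0.0, 0.707, -0.707, 0.001]
ft_force: [1.8, -0.2, 0.1]
finger_gap: 0.181
```

>>> {"fn": "servo_tool", "kwargs": {"rotation": [[0, 0, 0], [0, 0, 0], [0, 0, 0], [0, 0, 0], [0, 0, 0], [0, 0, 0]], "xyz": [[0, 0, -0.04], [0, 0, -0.08], [0, 0, -0.12], [0, 0, -0.16], [0, 0, -0.2], [0, 0, -0.2]], "gripper": [10, 10, 10, 10, 10, 10]}}

```text
time_s: 8.97
eef_pos: [481.7, -164.5, 88.6]
orientation: [0.0, 0.707, -0.707, -0.0]
ft_force: [1.1, -0.2, -5.5]
finger_gap: 0.178
```

>>> {"fn": "servo_tool", "kwargs": {"rotation": [[0, 0, 0], [0, 0, 0], [0, 0, 0], [0, 0, 0], [0, 0, 0]], "xyz": [[0, 0, -0.04], [0, 0, -0.08], [0, 0, -0.12], [0, 0, -0.16], [0, 0, -0.16]], "gripper": [10, 10, 10, 10, 10]}}

```text
time_s: 9.38
eef_pos: [481.6, -164.4, 83.8]
orientation: [0.0, 0.707, -0.707, -0.001]
ft_force: [1.0, -0.6, -8.9]
finger_gap: 0.184
```

>>> {"fn": "servo_tool", "kwargs": {"rotation": [[0, 0, 0], [0, 0, 0], [0, 0, 0], [0, 0, 0], [0, 0, 0], [0, 0, 0]], "xyz": [[0, 0, -0.03], [0, 0, -0.06], [0, 0, -0.09], [0, 0, -0.12], [0, 0, -0.14], [0, 0, -0.14]], "gripper": [10, 10, 10, 10, 10, 10]}}

```text
time_s: 9.88
eef_pos: [482.0, -164.5, 80.1]
orientation: [0.0, 0.707, -0.707, -0.0]
ft_force: [0.8, 0.9, -6.4]
finger_gap: 0.179
```

>>> {"fn": "servo_tool", "kwargs": {"rotation": [[0, 0, 0], [0, 0, 0], [0, 0, 0], [0, 0, 0]], "xyz": [[0, 0, -0.02], [0, 0, -0.04], [0, 0, -0.05], [0, 0, -0.05]], "gripper": [10, 10, 10, 10]}}

```text
time_s: 10.22
eef_pos: [482.0, -164.5, 79.8]
orientation: [0.0, 0.707, -0.707, -0.0]
ft_force: [-2.2, 1.3, 6.6]
finger_gap: 0.179
```

On the ball tops at an underside height of about 29 mm, with light contact. Now turning.

>>> {"fn": "servo_tool", "kwargs": {"rotation": [[0, 0, 0.15], [0, 0, 0.3], [0, 0, 0.45], [0, 0, 0.6], [0, 0, 0.75], [0, 0, 0.9], [0, 0, 0.9]], "xyz": [[0, 0, 0], [0, 0, 0], [0, 0, 0], [0, 0, 0], [0, 0, 0], [0, 0, 0], [0, 0, 0]], "gripper": [10, 10, 10, 10, 10, 10, 10]}}

```text
time_s: 10.8
eef_pos: [483.4, -164.7, 79.0]
orientation: [-0.001, 0.741, -0.672, 0.001]
ft_force: [1.5, -1.2, 2.7]
finger_gap: 0.18
```

>>> {"fn": "servo_tool", "kwargs": {"rotation": [[0, 0, 0.15], [0, 0, 0.3], [0, 0, 0.45], [0, 0, 0.6], [0, 0, 0.75], [0, 0, 0.9], [0, 0, 0.9]], "xyz": [[0, 0, -0.01], [0, 0, -0.03], [0, 0, -0.05], [0, 0, -0.07], [0, 0, -0.09], [0, 0, -0.1], [0, 0, -0.1]], "gripper": [10, 10, 10, 10, 10, 10, 10]}}

```text
time_s: 11.38
eef_pos: [483.4, -164.2, 75.6]
orientation: [-0.001, 0.771, -0.637, 0.001]
ft_force: [5.3, 0.5, -3.3]
finger_gap: 0.182
```

```bash
python3 -c "
from h import *
s=r.sense(); print(s['ft_force'],s['moment'],s['eef_pos'])"
```

```text
[ 5.29099313  0.50411347 -3.25741463] [ 0.15650966 -1.13723528  0.07922499] [ 483.44047075 -164.21594625   75.59147776]
```

>>> {"fn": "servo_tool", "kwargs": {"rotation": [[0, 0, 0], [0, 0, 0], [0, 0, 0], [0, 0, 0]], "xyz": [[0.02, 0, -0.02], [0.03, 0, -0.04], [0.03, 0, -0.05], [0.03, 0, -0.05]], "gripper": [10, 10, 10, 10]}}

```text
time_s: 11.72
eef_pos: [483.7, -164.2, 75.2]
orientation: [-0.0, 0.771, -0.637, 0.0]
ft_force: [2.1, 1.6, 9.1]
finger_gap: 0.18
```

```bash
python3 -c "
from h import *
s=r.sense(); print(s['ft_force'],s['moment'],s['eef_pos'])"
```

```text
[2.06578746 1.59988741 9.07884565] [ 0.5085181  -0.59479968  0.10992414] [ 483.72046126 -164.1634358    75.22379977]
```

The drop is 4.6 mm with a firm stop, so it is home. Easing off and opening.

>>> {"fn": "servo_tool", "kwargs": {"rotation": [[0, 0, 0], [0, 0, 0], [0, 0, 0], [0, 0, 0], [0, 0, 0], [0, 0, 0], [0, 0, 0], [0, 0, 0], [0, 0, 0], [0, 0, 0], [0, 0, 0], [0, 0, 0]], "xyz": [[0, 0, 0.03], [0, 0, 0.03], [0, 0, 0.03], [0, 0, 0.03], [0, 0, 0.03], [0, 0, 0.03], [0, 0, 0.03], [0, 0, 0.03], [0, 0, 0.03], [0, 0, 0.1], [0, 0, 0.3], [0, 0, 0.4]], "gripper": [10, 10, 45, 45, 45, 45, 45, 45, 45, 45, 45, 45]}}

```text
time_s: 12.72
eef_pos: [483.3, -164.6, 87.0]
orientation: [-0.0, 0.771, -0.637, 0.0]
ft_force: [-0.8, -0.5, 0.6]
finger_gap: 0.524
```

Released cleanly with force back to about 0. Rising and backing off for a look.

>>> {"fn": "servo_tool", "kwargs": {"rotation": [[0, 0, 0], [0, 0, 0], [0, 0, 0], [0, 0, 0], [0, 0, 0], [0, 0, 0], [0, 0, 0], [0, 0, 0], [0, 0, 0], [0, 0, 0], [0, 0, 0], [0, 0, 0], [0, 0, 0], [0, 0, 0]], "xyz": [[0, 0, 0.4], [0, 0, 1], [0, 0, 1.8], [0, 0, 2.6], [0, 0, 3.4], [0, 0.3, 4.2], [0, 0.8, 5], [0, 1.4, 5.5], [0, 2, 5.8], [0, 2.6, 6], [0, 3.2, 6], [0, 3.6, 6], [0, 3.6, 6], [0, 3.6, 6]], "gripper": [45, 45, 45, 45, 45, 45, 45, 45, 45, 45, 45, 45, 45, 45]}}

```text
time_s: 13.88
eef_pos: [482.9, -56.3, 266.7]
orientation: [-0.0, 0.771, -0.637, 0.0]
ft_force: [0.5, 0.3, -0.3]
finger_gap: 0.524
```

Run:
```python
from h import *
c,w=snap("wrist","w3"); ct,_=snap("top","top3"); cs,_=snap("side","side3")
print(proj(c,[[482,-164,38]]).round())
a=w; b=cv2.imread("pics/side3.png")[260:420,210:385]
cv2.imwrite("pics/c3.png",np.hstack([cv2.resize(a,(480,360)),cv2.resize(b,(320,293),interpolation=2)[:293].copy() if 0 else cv2.resize(b,(320,360),interpolation=2)]))
```

```text
[[435. 224.]]
```

View pics/c3.png

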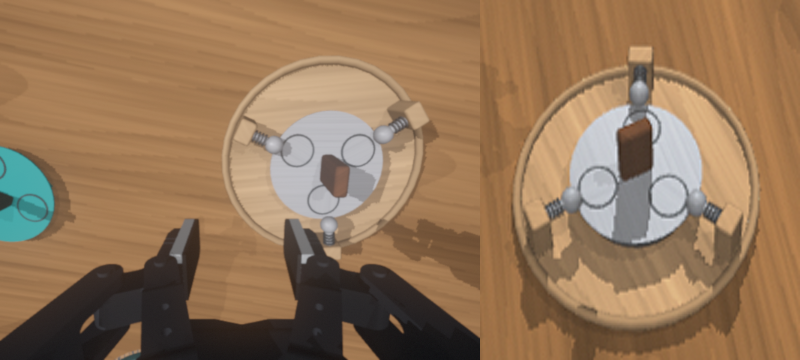

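The carrier sits under all three noses, whose balls overlap its upper rim, and looks level. One numeric check on centre, yaw and height, then I'll hand in.

Run:
```python
from h import *
c=cam("wrist"); M=onz(c,[(396,200),(477,201),(430,265)],38.4)[:,:2]; m=M.mean(0); d=M-m
print("centre",m,"radii",np.hypot(*d.T),"yaw",(np.degrees(np.arctan2(d[:,1],d[:,0]))-60)%120)
im=cv2.imread("pics/w3.png"); hsv=cv2.cvtColor(im,cv2.COLOR_BGR2HSV)
s=r.sense(); print(s['time_s'],s['ft_force']); r.job_done()
```

```text
centre [ 482.85870136 -164.08773075] radii [42.89271581 42.84138144 42.4108159 ] yaw [10.38730401  9.6843749  10.09611098]
14.0333 [-0.11156051 -0.57339246  0.26089447]
the job is handed in; nothing more can be done
```

I mounted the grey steel carrier on the tray and handed the job in at about 14 s. I picked it up by its handle, pressed it past the three catches (about 5 N at the readings) and rode it onto the ball tops. I then turned it about 11° until the grooves dropped over the balls, let go and backed off.

- **Seating:** By the TCP height it dropped 4.6 mm from the ball tops to a firm stop, which matches the stated 29 to 24.4 mm. I estimate the pressing force peaked at about 18 N, against the 40 N limit. That is from readings at the end of each move, so a brief peak in between could have been higher.
- **Final pictures:** All three noses sit over the upper rim and the carrier looks level. Its centre measures (482.9, -164.1), against a tray axis measured at (482.3, -164.1). I saw no change to the other tableware in the last views and never moved the arm near it.
- **Small disagreements:** The final yaw from the marks is 10.1°, against about 10.7° for the balls and 10.9° at the gripper. That is within pixel error. The top camera put things 1–2 mm from where the wrist camera did, so I used the wrist camera. One dark-disc measurement came out wrong because the mask caught only part of the disc, and I ignored it.

I judged level from the pictures and the drop, not by a separate height measurement.

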